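# Peel the top sample tray off a sticky nested stack and present it to the reader

## Robot

A 7-joint arm with a two-finger parallel gripper is mounted at the origin on the work surface. World frame = base frame: x ahead of the robot, y to its left, z up, the work surface at z = 0. Lengths are in m, angles in rad, forces in N, time in s.
With the tool pointing down it reaches from about 0.35 to 0.9 m from the base axis. Payload 8.1 kg.
Tool frame: the origin (TCP) lies between the finger pads; the fingertips stand 8 mm ahead of it and the grasp point (between the pads) lies 11 mm behind it (arm.tcp_to_tips is the distance from the TCP to the fingertips, in m); z points along the fingers, x is the direction in which the jaws open and shut, and the axes are right-handed (so a half turn about z gives the same grasp; the last joint's range is limited). The gripper opens to 92 mm and grips with 3 to 60 N. Pads are 19 mm wide; open, the fingers measure 130 mm over their backs; the gripper's body (75 mm by 190 mm) begins 47 mm behind the grasp point.
Start: joints at [1.13, 0.434, 0.025, 1.573, -0.012, 1.134, -0.075], TCP at [0.207, -0.59, 0.235] pointing down, gripper open.
Joint ranges: [-2.62, 2.62], [-0.44, 2.09], [-1.27, 1.32], [0.08, 2.57], [-1.32, 4.46], [0.12, 2], [-2.74, 2.74]. Speed limits (rad/s): [2.22, 2.22, 3.01, 3.01, 3.14, 3.14, 3.14].

## Interface

Orientations are given as a rotation vector (axis times angle).
In Python, from cell import arm, eyes gives the robot as it stands.
- The arm moves only by the tool play_rows, never from a script. Its argument "rows" is a list of rows, each a list of 3 entries, a list of its own where there are three numbers: the shift along the tool's x, y, z each as a share of 50 cm, from -1 to 1, then the turn, a rotation vector about the tool's x, y, z each as a share of 60 degrees, from -1 to 1, then the opening, from -1 (shut) to 1 (fully open), so that 0 is half open. In form: [[[dx, dy, dz], [ax, ay, az], grip], ...]. A call has 1 to 10 rows; each row is the pose to reach, as a shift and turn from the pose commanded when the call began, along the tool's axes at that moment; what a row does not reach only later rows make up. A row lasts 1/10 s, in which the tool goes at most 50 mm and 8.59 degrees, less where a joint would pass 70% of its speed; a pose out of reach is approached as far as the arm can. A call with a number of a shift or a turn outside -1 to 1 is refused whole. A call with a gripper value outside its range is refused whole. The fingers move at their own pace and stop on an object; "newtons" is the grip in N (left out, the last holds). Time passes only in rows, so rows that repeat a pose let the fingers close. It gives the time, the measured TCP pose, the force and the opening at its end, in the units of the state.
- arm.observe(): the state, without advancing time (a new reading comes with each control period).
- eyes.get_image(name): name is "scene" or "top" or "wrist"; returns (picture, depth): 480x640x3 uint8, red, green, blue; 480x640 float32, m along the optical axis (not along the pixel's ray), 0 where there is no reading.
- eyes.get_calibration(name): a dict with "intrinsics" (3x3 intrinsics, pixels), "R" (3x3) and "t" (3): a world point X has camera coordinates R X + t. Camera axes: x right, y down, z forward; pixel columns grow to the right and rows downward; lengths in m; the calibration is good to about 2 mm. A picture is of the moment at which its call begins: read the wrist's pose just before it. get_calibration takes no time and is no camera call; for the wrist camera it gives the pose at the moment of the call.
- arm.sign_off(): hands the job in, once; it reports no verdict.
The state is a dict: "clock": time; "joints": joint angles; "dq": joint speeds; "joint_efforts": joint torques, N m; "position": TCP position; "ee_rot": TCP orientation; "force": force on the tool from outside, world axes, zero at the start; "ft_torque": the same for the moment, N m; "width": opening from 0.0 (shut) to 1.0 (fully open).
Only numpy, scipy, OpenCV 4.12 (cv2) and the standard library are available. Lean on these libraries where they do the work, as an engineer would, in place of code of your own. Each camera call takes 0.05 s, during which the arm holds its last target.

## Task

Take the top sample tray off the sticky nested stack by its blue corner tab: raise that corner first, so that it peels away while the opposite corner still rests on the stack, then lift it clear and leave the tray below in place. Hold it level, right way up, centred over the reader's green window with its underside about 10 cm above it, and finish while still holding it there, motionless. Leave everything else on the bench where it is.

Things in the scene. Friction and masses are not known exactly. Their poses are not given: they have to be found in the camera images.
- tray_center (a point): Centre, half-way up, of the top tray: white formed plastic, 140 mm along its x, 110 mm along its y, 22 mm high, 50 to 85 g, open upward, sloping sides, rim 8 mm thick and 10 mm wide. At the start it is level, this point 53 mm above the bench, the rim's top 64 mm. Four 5.5 mm feet under it cling to sprung ribs in the tray below (about 2 N each) until they are raised some 6 mm.
- tray_tab (a point): Centre of the top tray's BLUE upright pull tab: a solid fin 10 mm thick, 26 mm long, rising 24 mm above the rim's top, just outside the tray's (+x, +y) corner and 106 mm from its centre. It runs along the diagonal from tray_center to this point, so fingers close across that line. This point: 12 mm above the rim's top, 76 mm above the bench at the start. White tabs belong to lower trays.
- tray_far_corner (a point): Corner of the top tray opposite the blue tab, 89 mm from the tray's centre along the diagonal, on top of the rim (rim 8 mm thick here).
- under_center (a point): Centre, half-way up, of the second tray: the same tray with a white tab, loose, directly under the top one and 8 mm lower; its feet cling about twice as firmly to the tray below it. It must stay in its place.
- stack_seat (a point): Where the second tray's centre belongs, 45 mm above the bench. The rest of the stack (three more white trays on a dark base) is fixed to the bench, to the left or the right in front of the robot. Axes as those of the trays.
- reader_window (a point): Centre of the reader's window, on its top face, 37 mm above the bench. The reader is a grey box 130 by 110 mm, 32 mm high, fixed to the bench, with a black frame and in it a green glass window 60 mm square.
- top_tray: The whole top tray; its origin is the centre of its underside (of its floor, not of the 5.5 mm feet), axes as tray_center.
- tube_rack: Blue rack with capped sample tubes, 60 by 180 mm, 96 mm high, origin under its centre. Leave alone.
- tip_box: Grey box of yellow pipette tips, 85 by 62 mm, 51 mm high, origin under its centre. Leave alone.
- pipette: White hand pipette lying on the bench, 220 mm long along its x, 26 mm high. Leave alone.
- spray_bottle: White spray bottle with a blue head, 68 mm across, 187 mm high, origin under its centre. Leave alone.
- amber_jar: Amber glass jar with a black cap, 60 mm across, 100 mm high, origin under its centre. Leave alone.
- timer: White bench timer, 50 by 75 mm, 30 mm high, origin under its centre. Leave alone.
- marker: White marker pen with a red cap, 135 mm long along its x, 15 mm high, lying on the bench. Leave alone.
- dish_pile: Pile of three round culture dishes, 90 mm across, 45 mm high, origin under its centre. Leave alone.
There are look-alikes about, which are no part of the job. What is shaped like the top_tray but brown or pink is not meant.

How it is judged:
On the way, in this order (a step that is already met when the one before it is completed fails the run):
1. the blue-tab corner is raised at least 15 mm while the opposite corner is still down on the stack (less than 6 mm up) and the second tray is in place (z of tray_tab in the frame of stack_seat above 0.046 m and z of tray_far_corner in the frame of stack_seat below 0.025 m and contact force between the fingers and top_tray above 1 N and distance between under_center and stack_seat below 0.005 m), for 0.1 s.
2. the whole tray is lifted clear of the stack by the fingers, the second tray still in place (z of each of tray_center, tray_far_corner, tray_tab in the frame of stack_seat above 0.05 m and contact force between the fingers and top_tray above 1 N and distance between under_center and stack_seat below 0.005 m), for 0.2 s.
At the end, for the whole second after the job is handed in: Fingers hold the top tray still (under 30 mm/s): centre within 35 mm of the window centre horizontally, underside 60-150 mm above it, right way up, level within 0.30 rad, all of it 85 mm above the bench; second tray within 5 mm of its place; bystanders moved under 30 mm (horizontal distance between tray_center and reader_window below 0.035 m and z of tray_center in the frame of reader_window between 0.071 and 0.161 m and angle between tray_center's own z axis and vertical below 0.3 rad and linear speed of top_tray below 0.03 m/s and angular speed of top_tray below 0.3 rad/s and contact force between the fingers and top_tray above 1 N and height (world z) of each of tray_far_corner, tray_tab above 0.085 m and distance between under_center and stack_seat below 0.005 m and distance of each of tube_rack, tip_box, pipette, spray_bottle, amber_jar, timer, dish_pile, marker from where it was at the start of the episode below 0.03 m); the arm keeps its last pose, push and grip.
It fails at once if the second tray is pulled out of its place in the stack (over 12 mm) (distance between under_center and stack_seat above 0.012 m).
It fails at once if a bystander is moved by 30 mm or more (distance of any of tube_rack, tip_box, pipette, spray_bottle, amber_jar, timer, dish_pile, marker from where it was at the start of the episode above 0.03 m).
It also fails if it takes over 42 s, if anything falls off the work surface, if the arm or the gripper's body presses on something with over 40 N, if the wrist force passes 120 N, or if a joint passes its speed limit or range.

## Working session

There is one attempt and no reset: what is moved stays moved. The work goes in short steps, Python scripts to look and compute and a tool call to move; the robot and the scene stay as the last step left them, time stands still between calls to the robot, and variables do not carry over. Pictures are saved under pics/ and viewed, and the job is handed in when it is done.

Besides the shell and the picture viewer there is one more tool, called after "Emit:" as a command line: name --argument value ..., lists and objects as JSON in quotes. play_rows: Moves the arm, as the interface text tells. Its arguments: {"type":"object","properties":{"rows":{"type":"array","items":{"type":"array"}},"newtons":{"type":"number"}},"required":["rows"]}

```bash
mkdir -p pics; python3 - <<'E'
from cell import arm, eyes
import cv2
s=arm.observe(); print(s)
for n in ("scene","top"):
    im,d=eyes.get_image(n); cv2.imwrite(f"pics/{n}0.png",im[:,:,::-1]); 
    import numpy as np; np.savez(f"{n}0.npz",im=im,d=d,**eyes.get_calibration(n)); print(n,eyes.get_calibration(n))
E
```

```text
{'clock': 0.0, 'joints': array([ 1.13041093,  0.4351903 ,  0.02496845,  1.57412635, -0.01160013,
        1.13399374, -0.07509781]), 'dq': array([ 1.38598624e-03, -1.81472454e-05, -3.08401323e-04, -4.23704156e-04,
        1.35732208e-04,  2.35299328e-03,  1.70620335e-03]), 'joint_efforts': array([ 5.94960420e-04, -6.67853665e+01,  9.85289030e-01, -3.14464402e+01,
       -6.06085430e-02,  4.28909634e-02,  1.81979822e-04]), 'position': array([ 0.20690211, -0.58921552,  0.2339539 ]), 'ee_rot': array([-2.56253343e+00,  1.81605338e+00,  2.13431673e-03]), 'force': array([-0.50657464, -0.62007675, -0.61433884]), 'ft_torque': array([0.03450496, 0.04063275, 0.04486964]), 'width': 0.99804542119233}
scene {'intrinsics': array([[509.29262026,   0.        , 324.90861657],
       [  0.        , 509.29262026, 234.78067015],
       [  0.        ,   0.        ,   1.        ]]), 'R': array([[-0.47543295,  0.87970785, -0.00881016],
       [ 0.72506339,  0.38614537, -0.57024103],
       [-0.4982435 , -0.2774993 , -0.82143019]]), 't': array([ 0.24722034, -0.34728021,  1.45363326])}
top {'intrinsics': array([[484.11093147,   0.        , 319.08336536],
       [  0.        , 484.11093147, 240.19964977],
       [  0.        ,   0.        ,   1.        ]]), 'R': array([[ 0.00740678, -0.99942093, -0.03321064],
       [-0.98941491, -0.00251122, -0.14509251],
       [ 0.14492509,  0.03393377, -0.98886057]]), 't': array([0.02720549, 0.50975579, 1.19081464])}
```

View pics/scene0.png

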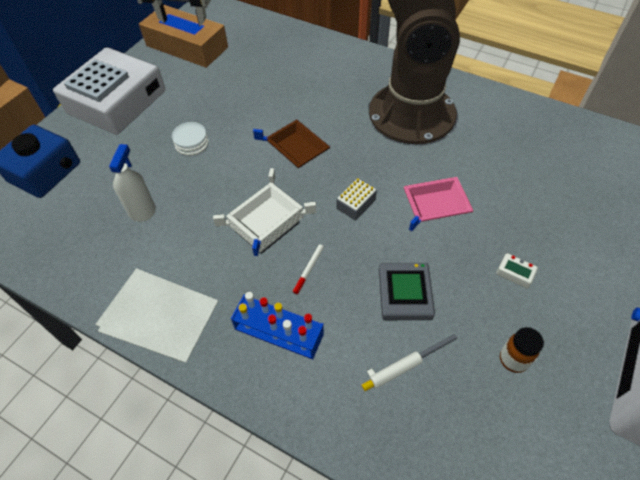

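View pics/top0.png

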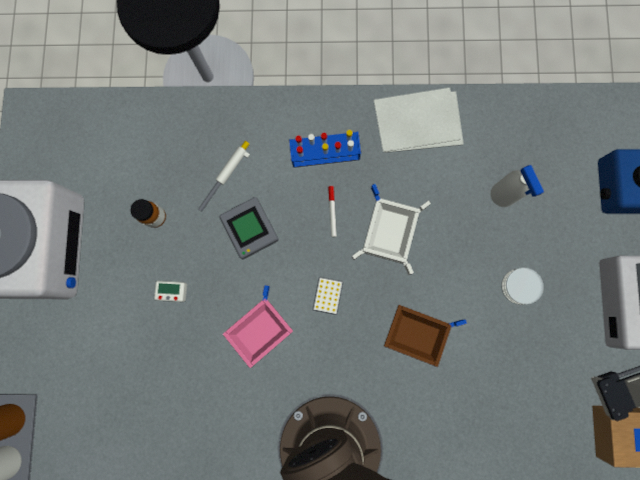

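```bash
cat > h.py <<'E'
import numpy as np,cv2
def load(n): 
    z=np.load(n); return z
def world(z):
    d=z['d'];K=z['intrinsics'];v,u=np.mgrid[:480,:640]
    c=np.stack([(u-K[0,2])/K[0,0]*d,(v-K[1,2])/K[1,1]*d,d],-1)
    W=(c-z['t'])@z['R']; W[d==0]=np.nan; return W
E
python3 - <<'E'
from h import *
np.set_printoptions(precision=4,suppress=True)
z=load('top0.npz');W=world(z);im=z['im'].astype(int)
c=z['im'][150:290,180:480,::-1]; cv2.imwrite('pics/crop.png',cv2.resize(c,None,fx=2.6,fy=2.6,interpolation=cv2.INTER_CUBIC))
hsv=cv2.cvtColor(z['im'],cv2.COLOR_RGB2HSV)
def rep(name,m,x0,y0,x1,y1):
    M=np.zeros_like(m);M[y0:y1,x0:x1]=m[y0:y1,x0:x1]
    P=W[M]; P=P[~np.isnan(P[:,0])]; print(name,len(P),'mean',P.mean(0),'med',np.median(P,0),'lo',np.percentile(P,3,0),'hi',np.percentile(P,97,0)); return P
H,S,V=hsv[...,0],hsv[...,1],hsv[...,2]
P=rep('bluetab',(H>100)&(H<130)&(S>130),365,178,388,203)
P=rep('green',(H>50)&(H<85)&(S>100)&(V>60),215,190,285,265)
wp=(S<40)&(V>150)
P=rep('rim',wp&(W[...,2]>.055)&(W[...,2]<.075),350,180,440,280)
if 1:
    r=cv2.minAreaRect(P[:,:2].astype(np.float32)*1000);print(r,cv2.boxPoints(r))
P=rep('reader',(W[...,2]>.02)&(W[...,2]<.05),215,190,285,265)
r=cv2.minAreaRect(P[:,:2].astype(np.float32)*1000);print(r)
P=rep('rack',(W[...,2]>.02),285,120,365,170)
P=rep('marker',(W[...,2]>.006),322,180,342,240)
print(W[225:240:3,392],W[300,300])
E
```

```text
bluetab 75 mean [ 0.6266 -0.1101  0.0774] med [ 0.6255 -0.1102  0.0833] lo [ 0.611  -0.1182  0.0606] hi [ 0.6417 -0.102   0.0903]
green 569 mean [0.5443 0.2151 0.0364] med [0.5446 0.2153 0.0364] lo [0.5119 0.1831 0.0319] hi [0.5768 0.2467 0.0411]
rim 949 mean [ 0.5286 -0.1475  0.063 ] med [ 0.525  -0.1415  0.0628] lo [ 0.4596 -0.2292  0.0563] hi [ 0.604  -0.0695  0.0715]
((533.718994140625, -149.80645751953125), (152.2176055908203, 188.26376342773438), 74.7496566772461) [[ 422.8824 -198.475 ]
 [ 604.5167 -247.9953]
 [ 644.5555 -101.1379]
 [ 462.9213  -51.6176]]
reader 2092 mean [0.5426 0.2119 0.0333] med [0.5419 0.2117 0.0335] lo [0.4794 0.1527 0.026 ] hi [0.6076 0.2722 0.0398]
((544.4086303710938, 213.56373596191406), (131.26275634765625, 109.87509155273438), 28.259855270385742)
rack 1662 mean [0.7488 0.0162 0.0608] med [0.7479 0.0172 0.053 ] lo [ 0.7188 -0.069   0.0471] hi [0.7812 0.1003 0.0975]
marker 268 mean [ 0.5907 -0.0032  0.012 ] med [ 0.5907 -0.0027  0.0121] lo [ 0.5268 -0.0105  0.0069] hi [0.6547 0.0055 0.0173]
[[ 0.5474 -0.1539  0.047 ]
 [ 0.5408 -0.1545  0.0408]
 [ 0.5329 -0.1543  0.0421]
 [ 0.525  -0.154   0.0438]
 [ 0.5174 -0.1539  0.0434]] [0.3595 0.079  0.0001]
```

View pics/crop.png

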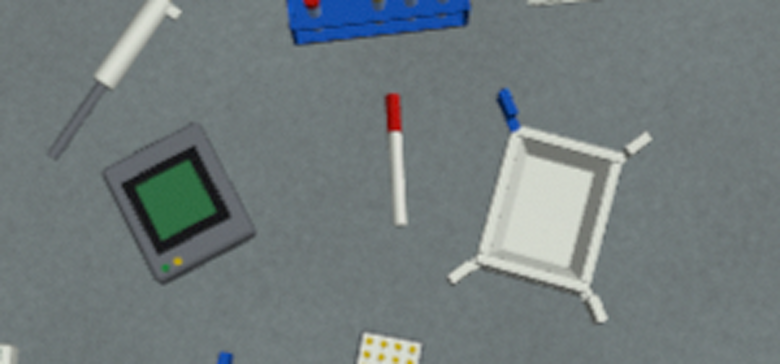

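```bash
cat >> h.py <<'E'
from scipy.spatial.transform import Rotation as Ro
np.set_printoptions(precision=4,suppress=True)
def plane(z,mask,h):
    K=z['intrinsics'];v,u=np.nonzero(mask)
    r=np.stack([(u-K[0,2])/K[0,0],(v-K[1,2])/K[1,1],np.ones(len(u))],-1)@z['R']
    C=-z['R'].T@z['t']; return (C+r*((h-C[2])/r[:,2])[:,None])[:,:2]
def proj(z,X):
    c=np.asarray(X)@z['R'].T+z['t'];p=c@z['intrinsics'].T;return p[...,:2]/p[...,2:]
def rel(s,pos,R):
    R0=Ro.from_rotvec(s['ee_rot']);d=R0.inv().apply(np.asarray(pos)-s['position'])/.5
    a=(R0.inv()*R).as_rotvec()/np.radians(60); return d,a
def down(jaw): # tool z down, x at yaw jaw
    x=np.array([np.cos(jaw),np.sin(jaw),0]);zz=np.array([0,0,-1.]);return Ro.from_matrix(np.stack([x,np.cross(zz,x),zz],1))
E
python3 - <<'E'
from h import *
z=load('top0.npz');hsv=cv2.cvtColor(z['im'],cv2.COLOR_RGB2HSV)
H,S,V=hsv[...,0],hsv[...,1],hsv[...,2]
m=((S<45)&(V>130)); M=np.zeros((480,640),np.uint8);M[180:280,350:440]=m[180:280,350:440]
big=cv2.resize(M[180:280,350:440]*255,None,fx=6,fy=6,interpolation=cv2.INTER_LINEAR); big=(big>127).astype(np.uint8)
big=cv2.morphologyEx(big,cv2.MORPH_CLOSE,np.ones((61,61)));big=cv2.morphologyEx(big,cv2.MORPH_OPEN,cv2.getStructuringElement(2,(91,91)))
v,u=np.nonzero(big);U=(u+.5)/6+350-.5;Vv=(v+.5)/6+180-.5
K=z['intrinsics'];r=np.stack([(U-K[0,2])/K[0,0],(Vv-K[1,2])/K[1,1],np.ones(len(U))],-1)@z['R'];C=-z['R'].T@z['t'];P=(C+r*((.064-C[2])/r[:,2])[:,None])[:,:2]
print(P.mean(0),cv2.minAreaRect((P*1000).astype(np.float32)), C)
bl=(H>100)&(H<130)&(S>130);B=np.zeros_like(bl);B[178:203,365:388]=bl[178:203,365:388]
b=plane(z,B,.085);print('tab',b.mean(0));
c=b-b.mean(0);print(np.degrees(np.arctan2(*np.linalg.svd(c)[2][0][::-1])))
from cell import arm
s=arm.observe();print(rel(s,[.625,-.108,.235],down(np.radians(-65))))
E
```

```text
[ 0.5331 -0.1503] ((534.2212524414062, -150.080810546875), (113.78178405761719, 144.56668090820312), 75.52790069580078) [ 0.3316 -0.0119  1.2524]
tab [ 0.6249 -0.1094]
-164.4174678551288
(array([-0.6311, -1.1078, -0.0012]), array([ 0.0001,  0.0014, -0.0942]))
```

Emit:
play_rows --rows '[[[-0.05,-0.09,0],[0,0,0],1],[[-0.12,-0.2,0],[0,0,0],1],[[-0.18,-0.3,0],[0,0,0],1],[[-0.23,-0.4,0],[0,0,0],1],[[-0.28,-0.49,0],[0,0,0],1],[[-0.33,-0.58,0],[0,0,0],1],[[-0.38,-0.67,0],[0,0,0],1],[[-0.44,-0.77,0],[0,0,0],1],[[-0.5,-0.87,0],[0,0,0],1],[[-0.53,-0.93,0],[0,0,0],1]]'

```text
clock: 1.1
position: [0.5353, -0.2102, 0.2346]
ee_rot: [2.563, -1.817, -0.001]
force: [1.1, -1.4, 0.6]
width: 0.999
```

```bash
python3 - <<'E'
from h import *
from cell import arm,eyes
s=arm.observe();print(s['clock'],s['position'],s['ee_rot'],s['joints'],rel(s,[.625,-.108,.235],down(np.radians(-66.3))))
E
```

```text
1.1 [ 0.5353 -0.2102  0.2346] [ 2.5628 -1.8165 -0.0006] [ 0.3987  0.3633 -0.1591  1.687   0.0634  1.0968 -1.0123] (array([-0.1335, -0.237 , -0.001 ]), array([ 0.0004,  0.0002, -0.0726]))
```

Emit:
play_rows --rows '[[[-0.05,-0.09,0],[0,0,-0.05],1],[[-0.1,-0.18,0],[0,0,-0.073],1],[[-0.1,-0.18,0],[0,0,-0.073],1],[[-0.1,-0.18,0],[0,0,-0.073],1],[[-0.1,-0.18,0],[0,0,-0.073],1]]'

```text
clock: 1.6
position: [0.6021, -0.1363, 0.2343]
ee_rot: [2.628, -1.718, -0.001]
force: [0.3, -1.2, 0.4]
width: 1.0
```

```bash
python3 - <<'E'
from h import *
from cell import arm,eyes
s=arm.observe();print(s['clock'],s['position'],s['ee_rot'])
c=eyes.get_calibration('wrist');im,d=eyes.get_image('wrist');np.savez('w1.npz',im=im,d=d,**c);cv2.imwrite('pics/w1.png',im[:,:,::-1]);print(c, -c['R'].T@c['t'])
E
```

```text
1.6 [ 0.6021 -0.1363  0.2343] [ 2.6283 -1.7183 -0.001 ]
{'intrinsics': array([[416.2164,   0.    , 320.3935],
       [  0.    , 416.2164, 242.4562],
       [  0.    ,   0.    ,   1.    ]]), 'R': array([[ 0.4001, -0.9165,  0.001 ],
       [-0.8756, -0.3819,  0.2958],
       [-0.2707, -0.1192, -0.9552]]), 't': array([-0.3662,  0.4375,  0.5376])} [ 0.6751 -0.1044  0.3845]
```

View pics/w1.png

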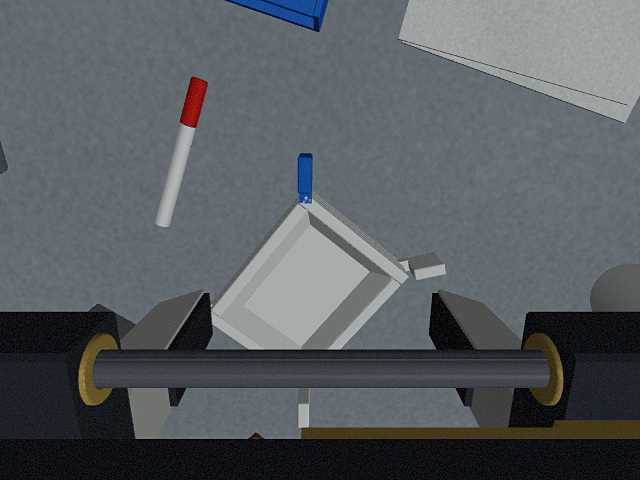

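```bash
python3 - <<'E'
from h import *
z=load('w1.npz');hsv=cv2.cvtColor(z['im'],cv2.COLOR_RGB2HSV)
W=world(z)
H,S,V=hsv[...,0],hsv[...,1],hsv[...,2]
bl=(H>100)&(H<130)&(S>130);B=np.zeros_like(bl);B[140:215,290:325]=bl[140:215,290:325]
P=W[B];P=P[~np.isnan(P[:,0])];print(P.mean(0),np.percentile(P,[2,50,98],0))
top=B&(W[...,2]>.082);b=plane(z,top,.088);print(len(b),b.mean(0));r=cv2.minAreaRect((b*1000).astype(np.float32));print(r)
cv2.imwrite('pics/w1c.png',cv2.resize(z['im'][130:300,200:460,::-1],None,fx=3,fy=3))
# model projection
from itertools import product
yaw=np.radians(-14.5);c=np.array([.5335,-.150]);R=np.array([[np.cos(yaw),-np.sin(yaw)],[np.sin(yaw),np.cos(yaw)]])
for q in [(70,55),(70,-55),(-70,55)]: print(q,proj(z,np.r_[c+R@np.array(q)/1000,.064]))
dg=np.radians(-14.5+38.16);u=np.array([np.cos(dg),np.sin(dg)])
for rr in (.093,.106,.119): print(rr,c+rr*u,proj(z,np.r_[c+rr*u,.088]))
E
```

```text
[ 0.6305 -0.1118  0.0832] [[ 0.6104 -0.1222  0.0631]
 [ 0.6315 -0.1115  0.0879]
 [ 0.6452 -0.103   0.0896]]
518 [ 0.633  -0.1108]
((632.670654296875, -110.90194702148438), (26.197072982788086, 9.343644142150879), 23.201364517211914)
(70, 55) [300.6842 192.9875]
(70, -55) [406.6675 274.3328]
(-70, 55) [201.5553 320.5564]
0.093 [ 0.6187 -0.1127] [299.118  193.5924]
0.106 [ 0.6306 -0.1075] [298.8174 175.4752]
0.119 [ 0.6425 -0.1022] [298.509  156.8806]
```

View pics/w1c.png

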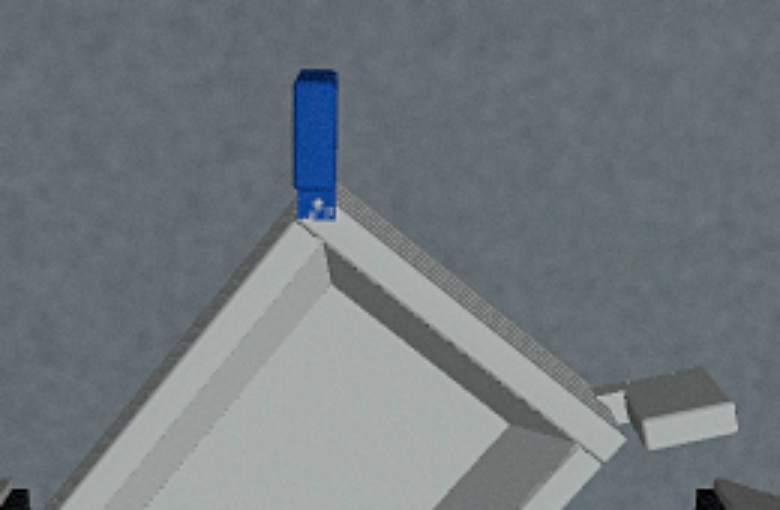

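```bash
python3 - <<'E'
from h import *
from cell import arm
s=arm.observe();print(rel(s,[.634,-.1103,.13],down(np.radians(-66.5))),rel(s,[.634,-.1103,.069],down(np.radians(-66.5))))
E
```

```text
(array([-0.023 , -0.0802,  0.2089]), array([ 0.0012, -0.0005,  0.0016])) (array([-0.0231, -0.0804,  0.3309]), array([ 0.0012, -0.0005,  0.0016]))
```

Emit:
play_rows --rows '[[[-0.023,-0.08,0.07],[0,0,0],0.2],[[-0.023,-0.08,0.15],[0,0,0],0.2],[[-0.023,-0.08,0.21],[0,0,0],0.2],[[-0.023,-0.08,0.21],[0,0,0],0.2],[[-0.023,-0.08,0.21],[0,0,0],0.2]]'

```text
clock: 2.15
position: [0.6345, -0.11, 0.1304]
ee_rot: [2.628, -1.72, -0.0]
force: [0.4, -0.0, 0.0]
width: 0.624
```

```bash
python3 - <<'E'
from h import *
from cell import arm,eyes
s=arm.observe();print(s['clock'],s['position'],s['force'],s['width'])
print(rel(s,[.634,-.1103,.069],down(np.radians(-66.5))))
c=eyes.get_calibration('wrist');im,d=eyes.get_image('wrist');np.savez('w2.npz',im=im,d=d,**c);cv2.imwrite('pics/w2.png',im[:,:,::-1])
z=load('w2.npz');hsv=cv2.cvtColor(z['im'],cv2.COLOR_RGB2HSV);W=world(z)
H,S,V=hsv[...,0],hsv[...,1],hsv[...,2]
bl=(H>100)&(H<130)&(S>130)
p=proj(z,np.array([.633,-.111,.088]));print(p)
B=np.zeros_like(bl);x,y=p.astype(int);B[max(0,y-60):y+60,x-40:x+40]=bl[max(0,y-60):y+60,x-40:x+40]
top=B&(W[...,2]>.082);b=plane(z,top,.088);print(len(b),cv2.minAreaRect((b*1000).astype(np.float32)))
E
```

```text
2.15 [ 0.6345 -0.11    0.1304] [ 0.3936 -0.0199  0.0152] 0.6241424162771587
(array([0.0002, 0.0011, 0.1227]), array([ 0.0007, -0.0003,  0.0018]))
[320.712  284.1776]
1002 ((633.373291015625, -110.23701477050781), (27.519140243530273, 9.602104187011719), 23.123441696166992)
```

View pics/w2.png

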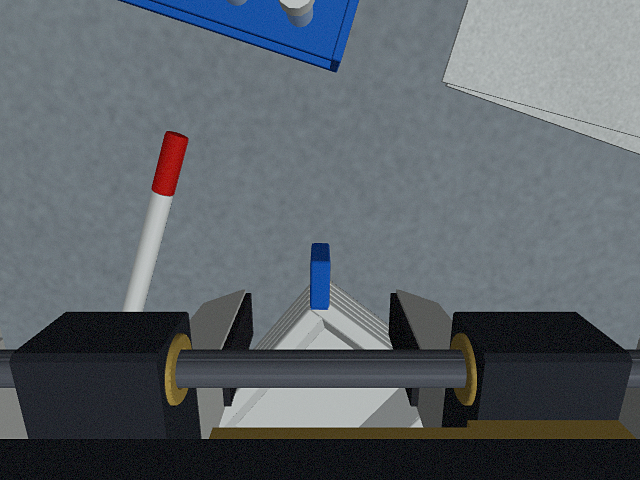

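Emit:
play_rows --rows '[[[0,0,0.05],[0,0,0],0.2],[[0,0,0.1],[0,0,0],0.2],[[0,0,0.122],[0,0,0],0.2],[[0,0,0.122],[0,0,0],0.2],[[0,0,0.122],[0,0,0],0.2]]' --newtons 50

```text
clock: 2.7
position: [0.6359, -0.1088, 0.0704]
ee_rot: [-2.63, 1.717, -0.003]
force: [0.9, -0.7, 0.9]
width: 0.603
```

```bash
python3 - <<'E'
from h import *
from cell import arm,eyes
s=arm.observe();print(s['clock'],s['position'],s['force'],s['width'])
im,d=eyes.get_image('wrist');cv2.imwrite('pics/w3.png',im[:,:,::-1])
E
```

```text
2.7 [ 0.6359 -0.1088  0.0704] [ 0.8784 -0.7312  0.9097] 0.6032219530577492
```

View pics/w3.png

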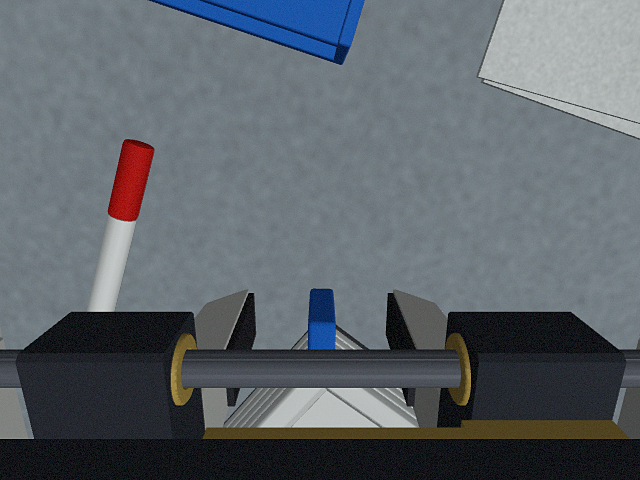

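Emit:
play_rows --rows '[[[0,0.003,0.002],[0,0,0],-0.4],[[0,0.003,0.002],[0,0,0],-0.7],[[0,0.003,0.002],[0,0,0],-1],[[0,0.003,0.002],[0,0,0],-1],[[0,0.003,0.002],[0,0,0],-1],[[0,0.003,0.002],[0,0,0],-1],[[0,0.003,0.002],[0,0,0],-1],[[0,0.003,0.002],[0,0,0],-1]]' --newtons 50

```text
clock: 3.55
position: [0.6334, -0.1089, 0.0677]
ee_rot: [2.63, -1.718, -0.001]
force: [-0.9, 0.2, 0.6]
width: 0.105
```

```bash
python3 - <<'E'
from h import *
from cell import arm,eyes
s=arm.observe();print(s['clock'],s['position'],s['ee_rot'],s['force'],s['width'])
im,d=eyes.get_image('wrist');cv2.imwrite('pics/w4.png',im[:,:,::-1])
# peel targets: rotate about far corner
dg=np.radians(23.4);u=np.array([np.cos(dg),np.sin(dg),0]);tab=np.array([.633,-.1105,.076]);far=tab-.195*u;far[2]=.064
ax=np.cross(u,[0,0,1]) # rotation raising tab: about -? 
R0=Ro.from_rotvec(s['ee_rot'])
for th in (.05,.1,.15,.2):
    Q=Ro.from_rotvec(ax*th)
    print(th,(Q.apply(tab-far)+far)[2],rel(s,far+Q.apply(s['position']-far),Q*R0))
E
```

```text
3.55 [ 0.6334 -0.1089  0.0677] [ 2.6304 -1.7176 -0.0006] [-0.9106  0.1902  0.599 ] 0.10460521701224908
0.05 0.08573094113252187 (array([-0.    ,  0.0009, -0.0196]), array([ 0.0477,  0.0003, -0.    ]))
0.1 0.0954075662294678 (array([-0.    ,  0.0027, -0.0391]), array([ 0.0955,  0.0005, -0.    ]))
0.15 0.10500568876758436 (array([-0.    ,  0.0055, -0.0585]), array([ 0.1432,  0.0008, -0.    ]))
0.2 0.11450131843913183 (array([-0.0001,  0.0093, -0.0777]), array([ 0.191 ,  0.001 , -0.0001]))
```

View pics/w4.png

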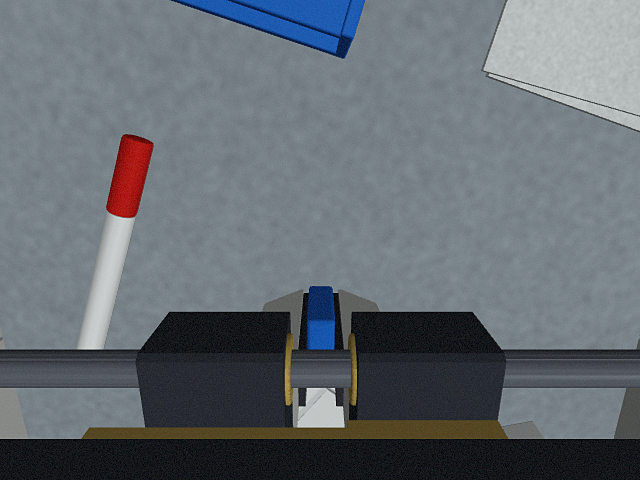

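Emit:
play_rows --rows '[[[0,0,-0.008],[0.02,0,0],-1],[[0,0.001,-0.016],[0.04,0,0],-1],[[0,0.002,-0.024],[0.06,0,0],-1],[[0,0.002,-0.032],[0.08,0,0],-1],[[0,0.003,-0.04],[0.1,0,0],-1],[[0,0.004,-0.046],[0.114,0,0],-1],[[0,0.004,-0.046],[0.114,0,0],-1],[[0,0.004,-0.046],[0.114,0,0],-1],[[0,0.004,-0.046],[0.114,0,0],-1]]' --newtons 55

```text
clock: 4.5
position: [0.6319, -0.1097, 0.0907]
ee_rot: [-2.546, 1.661, -0.099]
force: [-0.2, -0.5, -0.8]
width: 0.108
```

```bash
python3 - <<'E'
from h import *
from cell import arm,eyes
s=arm.observe();print(s['clock'],s['position'],s['ee_rot'],s['force'],s['ft_torque'],s['width'])
for n in('scene','top','wrist'):
    im,d=eyes.get_image(n);np.savez(n+'5.npz',im=im,d=d,**eyes.get_calibration(n))
    if n=='scene': im=cv2.resize(im[130:290,170:370],None,fx=4,fy=3.7)
    if n=='top': im=cv2.resize(im[160:290,320:470],None,fx=4,fy=4)
    cv2.imwrite(f'pics/{n}5.png',im[:,:,::-1])
E
```

```text
4.5 [ 0.6319 -0.1097  0.0907] [-2.546   1.6614 -0.0992] [-0.1815 -0.4514 -0.7729] [-0.1273  0.158   0.0204] 0.10782078094934341
```

View pics/scene5.png

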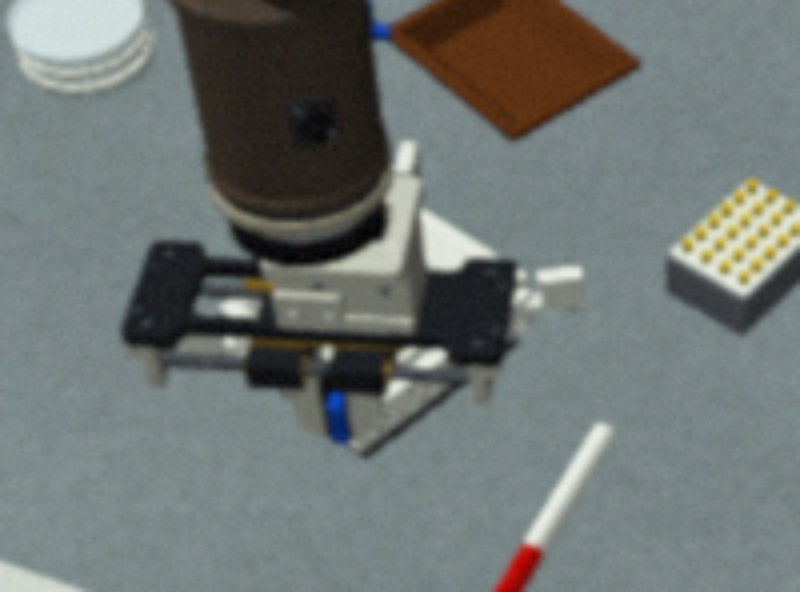

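View pics/top5.png

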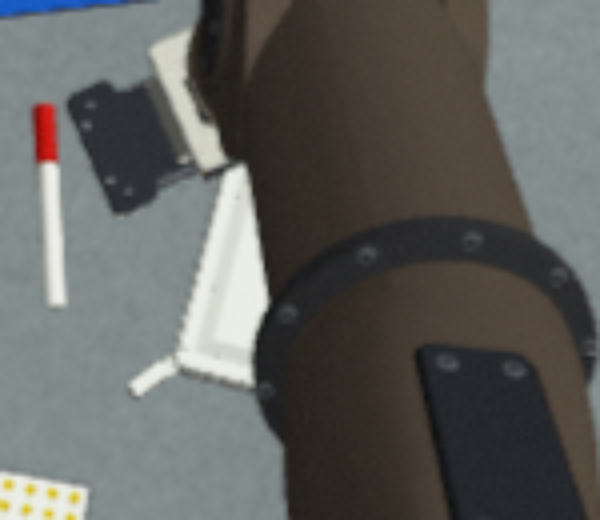

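View pics/wrist5.png

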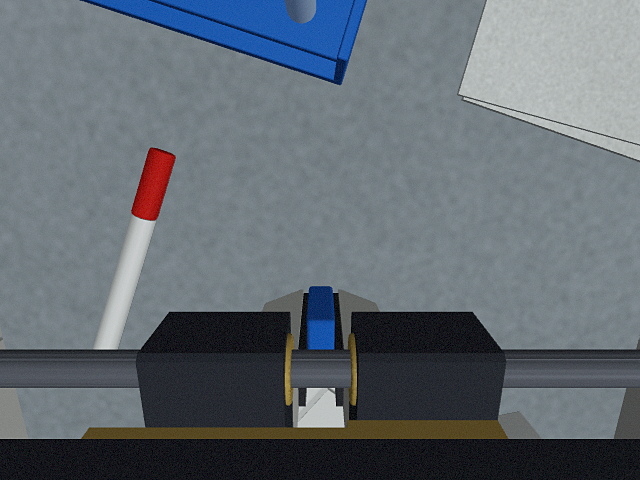

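```bash
python3 - <<'E'
from h import *
for n in ('scene5','top5'):
    z=load(n+'.npz');W=world(z)
    dg=np.radians(23.4);tc=np.array([.633,-.1105])-.106*np.array([np.cos(dg),np.sin(dg)])
    yaw=dg-np.radians(38.16);R=np.array([[np.cos(yaw),np.sin(yaw)],[-np.sin(yaw),np.cos(yaw)]])
    L=(W[...,:2]-tc)@R.T*1000;Z=W[...,2]*1000
    S=cv2.cvtColor(z['im'],cv2.COLOR_RGB2HSV)[...,1]
    # +y rim strip profile, by x
    for x in range(-80,85,10):
        for nm,y0,y1 in(('rim+y',46,58),('out+y',53,66)):
            m=(abs(L[...,0]-x)<5)&(L[...,1]>y0)&(L[...,1]<y1)&(Z>15)&(Z<110)
            if m.sum()>3: print(n,x,nm,m.sum(),np.percentile(Z[m],[5,25,50,75,95]).round(1))
E
```

```text
scene5 -80 out+y 16 [48.3 64.7 72.  74.2 75.2]
scene5 -70 rim+y 28 [30.8 47.8 55.2 70.2 73.7]
scene5 -70 out+y 47 [34.2 46.6 51.7 61.5 72.8]
scene5 -60 rim+y 35 [28.6 37.9 48.4 55.5 63.1]
scene5 -60 out+y 32 [28.3 37.  44.5 52.5 58.6]
scene5 -50 rim+y 7 [27.3 30.1 32.1 40.  45.7]
scene5 -50 out+y 9 [27.5 31.8 38.3 41.7 46.5]
scene5 0 rim+y 21 [29.9 49.2 55.8 56.9 57.8]
scene5 0 out+y 12 [28.8 32.  50.3 53.  56.8]
scene5 10 rim+y 31 [28.7 35.4 53.5 57.5 74.4]
scene5 10 out+y 20 [27.3 31.4 36.5 45.7 74.8]
scene5 20 rim+y 38 [28.6 37.4 46.4 76.1 82.4]
scene5 20 out+y 27 [28.7 35.7 42.1 53.3 82.7]
scene5 30 rim+y 45 [28.  37.  49.7 58.9 81.5]
scene5 30 out+y 33 [27.5 33.5 46.3 58.6 80.8]
scene5 40 rim+y 34 [30.7 36.5 46.3 54.  58.8]
scene5 40 out+y 24 [31.1 35.5 43.1 49.5 56.5]
scene5 50 rim+y 20 [26.7 31.  36.6 42.9 51.3]
scene5 50 out+y 16 [26.7 31.9 37.8 42.9 51.9]
scene5 60 rim+y 12 [27.8 29.2 33.  34.8 37.7]
scene5 60 out+y 10 [27.7 29.  33.6 36.4 37.7]
scene5 70 rim+y 11 [28.8 32.2 33.2 37.7 40.2]
scene5 70 out+y 7 [28.8 30.9 33.2 39.1 40.5]
top5 -80 rim+y 4 [45.1 46.  57.4 69.2 71
[... 492 characters left out ...]
3]
top5 -20 rim+y 20 [52.8 73.  74.7 77.  79.2]
top5 -20 out+y 8 [41.  54.2 65.3 74.9 78.9]
top5 -10 rim+y 18 [52.9 74.1 76.1 77.7 80.8]
top5 -10 out+y 6 [51.8 54.2 66.5 76.3 78.3]
top5 0 rim+y 19 [55.9 74.9 77.8 78.5 80.2]
top5 0 out+y 7 [55.6 64.1 74.2 76.4 80.2]
top5 10 rim+y 20 [54.8 73.4 76.8 78.2 81.1]
top5 10 out+y 8 [41.2 56.4 72.7 78.  80.4]
top5 20 rim+y 18 [54.3 78.9 80.  80.6 82.3]
top5 20 out+y 7 [48.7 65.8 78.9 79.7 82.3]
top5 30 rim+y 17 [70.1 79.2 79.6 81.1 84.3]
top5 30 out+y 4 [58.9 73.5 80.9 82.4 82.8]
top5 40 rim+y 18 [48.2 78.2 81.  82.  84.1]
top5 40 out+y 7 [37.  53.5 77.9 80.5 81.3]
top5 50 rim+y 13 [50.5 79.9 80.5 82.3 84.7]
top5 50 out+y 4 [41.2 53.6 68.7 79.4 81.1]
```

```bash
python3 - <<'E'
from h import *
from cell import arm,eyes
s=arm.observe()
dg=np.radians(23.4);u=np.array([np.cos(dg),np.sin(dg),0]);tab=np.array([.633,-.1105,.076]);far=tab-.195*u;far[2]=.064
ax=np.cross(u,[0,0,1]);R0=Ro.from_rotvec(s['ee_rot']);
for th,up in((.05,0),(.1,0),(.1,.03),(.1,.08),(.05,.09),(0,.1),(-.05,.11),(-.12,.12)):
    Q=Ro.from_rotvec(ax*th)
    print(th,up,rel(s,far+Q.apply(s['position']-far)+[0,0,up],Q*R0))
E
```

```text
0.05 0 (array([-0.    ,  0.0008, -0.0196]), array([ 0.0477,  0.0003, -0.    ]))
0.1 0 (array([-0.    ,  0.0026, -0.0391]), array([ 0.0955,  0.0006, -0.0001]))
0.1 0.03 (array([-0.0001, -0.0045, -0.0987]), array([ 0.0955,  0.0006, -0.0001]))
0.1 0.08 (array([-0.0001, -0.0164, -0.198 ]), array([ 0.0955,  0.0006, -0.0001]))
0.05 0.09 (array([-0.    , -0.0206, -0.1983]), array([ 0.0477,  0.0003, -0.    ]))
0 0.1 (array([-0.    , -0.0238, -0.1986]), array([0., 0., 0.]))
-0.05 0.11 (array([-0.    , -0.026 , -0.1988]), array([-0.0477, -0.0003,  0.    ]))
-0.12 0.12 (array([ 0.    , -0.0265, -0.1913]), array([-0.1146, -0.0007,  0.0001]))
```

Emit:
play_rows --rows '[[[0,0.001,-0.013],[0.03,0,0],-1],[[0,0.001,-0.026],[0.064,0,0],-1],[[0,0.003,-0.039],[0.096,0,0],-1],[[0,0.002,-0.05],[0.096,0,0],-1],[[0,0,-0.065],[0.096,0,0],-1],[[0,-0.002,-0.08],[0.096,0,0],-1],[[0,-0.005,-0.099],[0.096,0,0],-1],[[0,-0.008,-0.13],[0.096,0,0],-1],[[0,-0.013,-0.17],[0.096,0,0],-1],[[0,-0.016,-0.2],[0.096,0,0],-1]]'

```text
clock: 5.65
position: [0.6288, -0.1109, 0.1928]
ee_rot: [-2.472, 1.612, -0.18]
force: [-0.2, 1.2, -0.7]
width: 0.108
```

```bash
python3 - <<'E'
from h import *
from cell import arm,eyes
s=arm.observe();print(s['clock'],s['position'],s['ee_rot'],s['force'],s['ft_torque'],s['width'])
for n in('scene','top'):
    im,d=eyes.get_image(n);np.savez(n+'6.npz',im=im,d=d,**eyes.get_calibration(n))
    if n=='scene': im=cv2.resize(im[90:290,150:400],None,fx=3.2,fy=3)
    if n=='top': im=cv2.resize(im[160:290,320:470],None,fx=4,fy=4)
    cv2.imwrite(f'pics/{n}6.png',im[:,:,::-1])
# untilt about tab, keep position, then also raise
dg=np.radians(23.4);u=np.array([np.cos(dg),np.sin(dg),0]);ax=np.cross(u,[0,0,1]);R0=Ro.from_rotvec(s['ee_rot'])
for t in(-.1,-.21): print(t,rel(s,s['position']+[0,0,.04],Ro.from_rotvec(ax*t)*R0))
print(rel(s,s['position']+[0,0,.04],down(np.radians(-66.5))))
E
```

```text
5.65 [ 0.6288 -0.1109  0.1928] [-2.4721  1.6124 -0.1797] [-0.2335  1.1893 -0.7239] [-0.1342  0.1483  0.0232] 0.10761999535222959
-0.1 (array([ 0.0001, -0.0175, -0.0781]), array([-0.0955, -0.0006,  0.0001]))
-0.21 (array([ 0.0001, -0.0175, -0.0781]), array([-0.2005, -0.0013,  0.0002]))
(array([ 0.0001, -0.0175, -0.0781]), array([-0.211 , -0.0001,  0.0045]))
```

View pics/scene6.png

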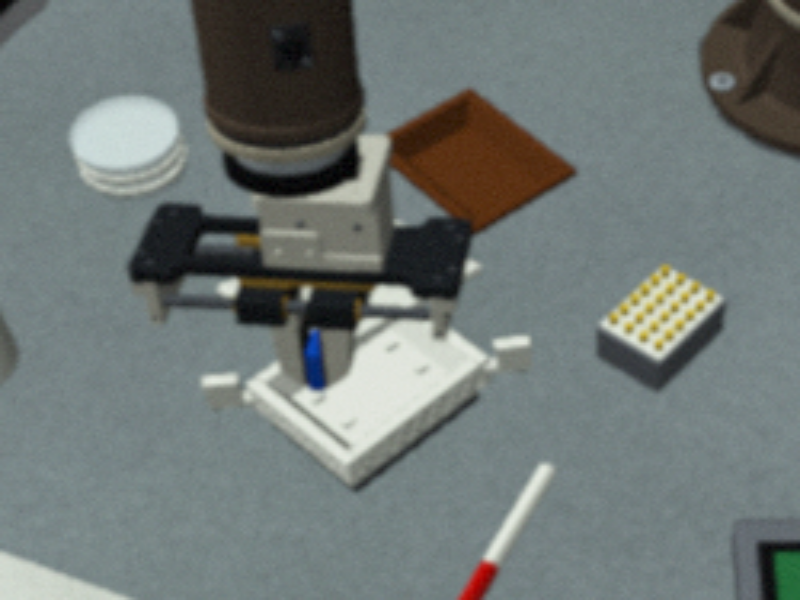

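View pics/top6.png

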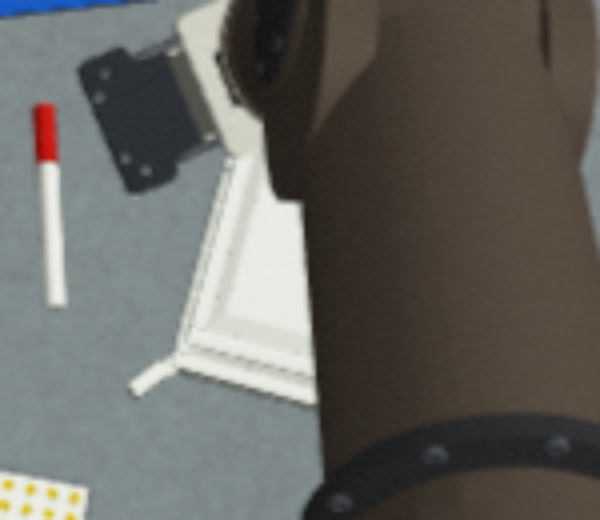

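Emit:
play_rows --rows '[[[0,-0.004,-0.02],[-0.03,0,0],-1],[[0,-0.009,-0.04],[-0.07,0,0],-1],[[0,-0.013,-0.06],[-0.11,0,0],-1],[[0,-0.017,-0.078],[-0.15,0,0],-1],[[0,-0.017,-0.078],[-0.18,0,0],-1],[[0,-0.017,-0.078],[-0.21,0,0.004],-1],[[0,-0.017,-0.078],[-0.21,0,0.004],-1],[[0,-0.017,-0.078],[-0.21,0,0.004],-1]]'

```text
clock: 6.55
position: [0.6278, -0.1112, 0.2301]
ee_rot: [-2.627, 1.722, 0.001]
force: [-0.4, 0.2, -0.4]
width: 0.104
```

```bash
python3 - <<'E'
from h import *
from cell import arm,eyes
s=arm.observe();print(s['clock'],s['position'],s['ee_rot'],s['joints'],s['force'],s['width'])
im,d=eyes.get_image('scene');cv2.imwrite('pics/scene7.png',im[:,:,::-1])
# window centre (.5445,.2145); offset TCP - tray centre
off=np.array([.6334,-.1089])-(np.array([.633,-.1105])-.106*np.array([np.cos(np.radians(23.4)),np.sin(np.radians(23.4))]))
w=np.array([.5445,.2145]);print(off)
for a in (0,15,30): 
    c,si=np.cos(np.radians(a)),np.sin(np.radians(a));o=np.array([[c,-si],[si,c]])@off
    p=w+o;print(a,p,np.linalg.norm(p),rel(s,[*p,.2],down(np.radians(-66.5+a))))
E
```

```text
6.55 [ 0.6278 -0.1112  0.2301] [-2.6274  1.7217  0.0013] [ 0.2511  0.4748 -0.2384  1.5285  0.1176  1.153  -1.1699] [-0.3665  0.1719 -0.4108] 0.10391182175733621
[0.0977 0.0437]
0 [0.6422 0.2582] 0.6921443121175611 (array([-0.6659, -0.3213,  0.0608]), array([0.0001, 0.0009, 0.0005]))
15 [0.6275 0.282 ] 0.6879897664145429 (array([-0.7212, -0.3134,  0.0608]), array([ 0.    ,  0.0009, -0.2495]))
30 [0.6072 0.3012] 0.6778347754013725 (array([-0.7726, -0.2915,  0.0609]), array([-0.0001,  0.0009, -0.4995]))
```

View pics/scene7.png

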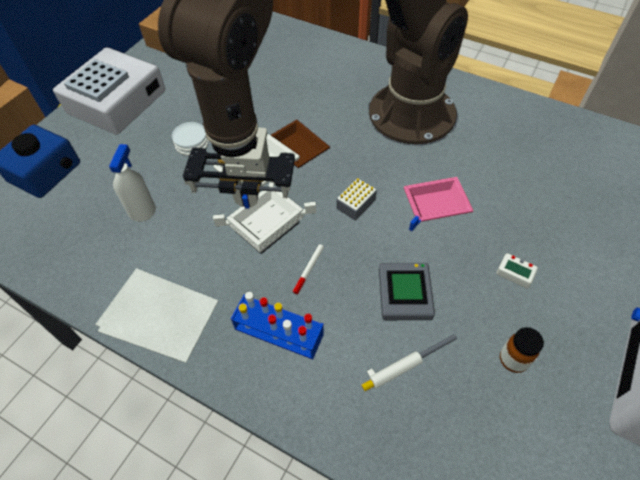

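Emit:
play_rows --rows '[[[-0.015,-0.007,0],[0,0,0],-1],[[-0.05,-0.024,0],[0,0,0],-1],[[-0.1,-0.048,0],[0,0,0],-1],[[-0.15,-0.072,0],[0,0,0],-1],[[-0.2,-0.096,0],[0,0,0],-1],[[-0.25,-0.12,0],[0,0,0],-1],[[-0.3,-0.145,0],[0,0,0],-1],[[-0.35,-0.17,0],[0,0,0],-1],[[-0.4,-0.193,0],[0,0,0],-1],[[-0.44,-0.212,0],[0,0,0],-1]]'

```text
clock: 7.6
position: [0.6368, 0.135, 0.2311]
ee_rot: [-2.627, 1.72, 0.001]
force: [-0.0, 0.7, -1.2]
width: 0.104
```

Emit:
play_rows --rows '[[[-0.04,-0.02,0],[0,0,0],-1],[[-0.09,-0.043,0],[0,0,0],-1],[[-0.14,-0.068,0],[0,0,0],-1],[[-0.18,-0.088,0],[0,0,0],-1],[[-0.21,-0.102,0],[0,0,0],-1],[[-0.226,-0.109,0],[0,0,0],-1],[[-0.226,-0.109,0],[0,0,0],-1],[[-0.226,-0.109,0],[0,0,0],-1],[[-0.226,-0.109,0],[0,0,0],-1]]'

```text
clock: 8.5
position: [0.6428, 0.2561, 0.2311]
ee_rot: [2.625, -1.725, 0.001]
force: [0.0, 0.6, -0.1]
width: 0.104
```

```bash
cat > look.py <<'E'
import sys
from h import *
from cell import arm,eyes
k=sys.argv[1];H=float(sys.argv[2])
s=arm.observe();print(s['clock'],s['position'],s['ee_rot'],s['force'],s['width'],s['joints'][6])
for n in('scene','top'):
    im,d=eyes.get_image(n);np.savez(n+k+'.npz',im=im,d=d,**eyes.get_calibration(n));cv2.imwrite(f'pics/{n}{k}.png',im[:,:,::-1])
print(rel(s,[.6422,.2582,H],down(np.radians(-66.5))))
E
python3 look.py 8 .165
```

```text
8.5 [0.6428 0.2561 0.2311] [ 2.6251 -1.7251  0.0006] [ 0.0104  0.5979 -0.1001] 0.1038953056119435 -1.7455028266749348
(array([-0.0043, -0.0005,  0.1321]), array([ 0.0001, -0.0005, -0.002 ]))
```

View pics/scene8.png

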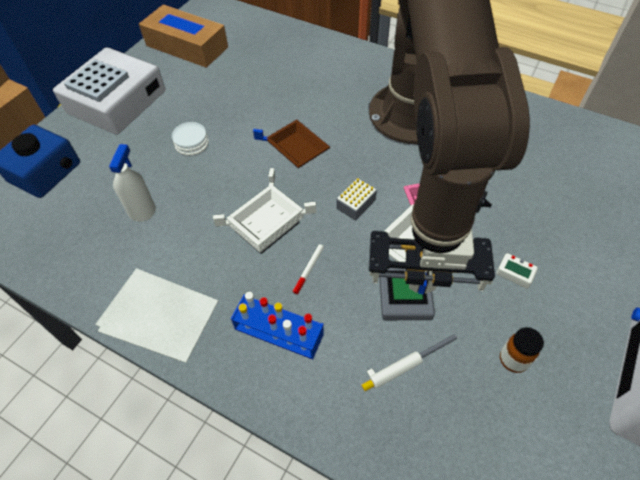

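View pics/top8.png

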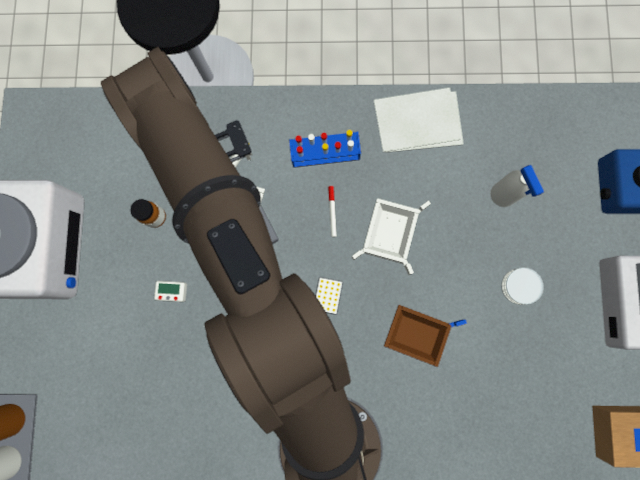

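Emit:
play_rows --rows '[[[-0.004,0,0.02],[0,0,0],-1],[[-0.004,0,0.05],[0,0,0],-1],[[-0.004,0,0.08],[0,0,0],-1],[[-0.004,0,0.105],[0,0,0],-1],[[-0.004,0,0.12],[0,0,0],-1],[[-0.004,0,0.13],[0,0,0],-1],[[-0.004,0,0.13],[0,0,0],-1],[[-0.004,0,0.13],[0,0,0],-1],[[-0.004,0,0.13],[0,0,0],-1],[[-0.004,0,0.13],[0,0,0],-1]]'

```text
clock: 9.6
position: [0.6418, 0.2599, 0.1667]
ee_rot: [-2.626, 1.722, -0.0]
force: [0.5, -1.0, -0.9]
width: 0.103
```

```bash
python3 look.py 9 .166; python3 - <<'E'
from h import *
z=load('scene9.npz');W=world(z);S=cv2.cvtColor(z['im'],cv2.COLOR_RGB2HSV)
cv2.imwrite('pics/s9c.png',cv2.resize(z['im'][160:340,340:520,::-1],None,fx=3.3,fy=3.3))
yaw=np.radians(23.4-38.16);R=np.array([[np.cos(yaw),np.sin(yaw)],[-np.sin(yaw),np.cos(yaw)]])
L=(W[...,:2]-[.5445,.2145])@R.T*1000
m=(S[...,1]<60)&(S[...,2]>110)&(W[...,2]>.12)&(W[...,2]<.175)&(abs(L[...,0])<90)&(abs(L[...,1])<75)
for a in range(-80,90,20):
  for b in range(-70,80,20):
    q=m&(abs(L[...,0]-a)<10)&(abs(L[...,1]-b)<10)
    if q.sum()>5: print(a,b,q.sum(),(np.percentile(W[q][:,2],[10,50,90])*1000).round(1))
# under tray: compare
a,b=load('top0.npz')['im'],load('top9.npz')['im']
d=cv2.absdiff(a,b)[180:285,345:440].max(-1);print('stackdiff',(d>60).sum())
# stack rim via same pipeline h=.056
z=load('top9.npz');h=cv2.cvtColor(z['im'],cv2.COLOR_RGB2HSV);mm=((h[...,1]<45)&(h[...,2]>130))
big=(cv2.resize(mm[180:280,350:440].astype(np.uint8)*255,None,fx=6,fy=6)>127).astype(np.uint8)
big=cv2.morphologyEx(big,cv2.MORPH_CLOSE,np.ones((61,61)));big=cv2.morphologyEx(big,cv2.MORPH_OPEN,cv2.getStructuringElement(2,(91,91)))
v,u=np.nonzero(big);U=(u+.5)/6+349.5;V=(v+.5)/6+179.5;K=z['intrinsics']
r=np.stack([(U-K[0,2])/K[0,0],(V-K[1,2])/K[1,1],np.ones(len(U))],-1)@z['R'];C=-z['R'].T@z['t'];P=(C+r*((.056-C[2])/r[:,2])[:,None])[:,:2]
print(P.mean(0),cv2.minAreaRect((P*1000).astype(np.float32)))
E
```

```text
9.6 [0.6418 0.2599 0.1667] [-2.6262  1.7221 -0.0003] [ 0.4685 -0.9999 -0.9419] 0.10335998400802697 -1.7655477240779278
(array([0.0034, 0.0007, 0.0014]), array([-0.001 ,  0.0004, -0.0002]))
-40 -50 36 [161.4 163.3 165.7]
-20 -50 66 [158.1 162.  164.8]
-20 -30 36 [143.1 150.6 155.7]
0 -50 70 [157.1 162.7 164.9]
0 -30 104 [142.1 145.1 154.1]
0 -10 27 [141.8 143.1 145.6]
20 -50 64 [158.4 162.3 164.5]
20 -30 91 [142.2 145.7 153.7]
20 -10 11 [142.3 143.8 146. ]
40 -50 32 [157.8 162.4 165.5]
40 -30 11 [151.4 153.6 157.1]
40 -10 24 [141.9 143.1 144.6]
40 10 10 [142.6 143.9 147.2]
60 -10 49 [158.6 163.3 164.6]
60 10 55 [159.2 163.3 165.5]
stackdiff 159
[ 0.535  -0.1588] ((535.8961181640625, -160.25436401367188), (226.43185424804688, 253.3369598388672), 89.9007339477539)
```

View pics/s9c.png

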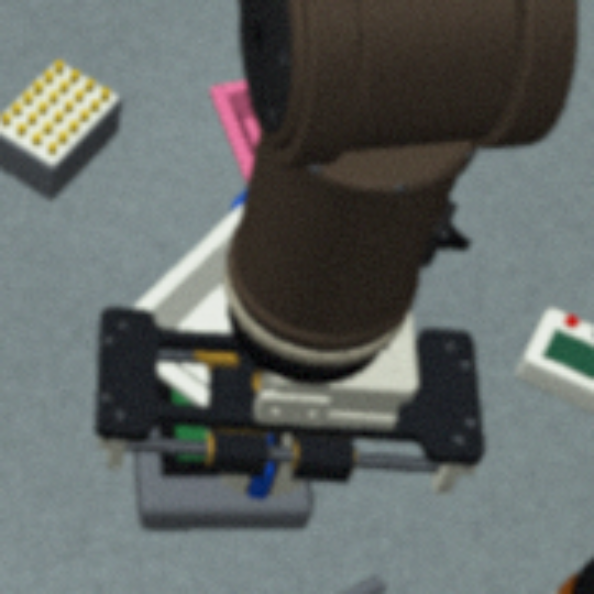

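```bash
python3 - <<'E'
from h import *
def run(n):
    z=load(n);W=world(z);h=cv2.cvtColor(z['im'],cv2.COLOR_RGB2HSV)
    m=(h[...,1]<45)&(h[...,2]>150);M=np.zeros((480,640),np.uint8);M[185:275,355:435]=m[185:275,355:435]
    _,l,st,_=cv2.connectedComponentsWithStats(M);k=1+st[1:,4].argmax();M=(l==k).astype(np.uint8)
    cs,_=cv2.findContours(M,0,1);F=cv2.drawContours(np.zeros_like(M),cs,-1,1,-1)
    F=cv2.morphologyEx(F,cv2.MORPH_OPEN,np.ones((13,13)))
    return z,W,F
for n,h in(('top0.npz',.064),('top9.npz',.056)):
    z,W,F=run(n);P=plane(z,F>0,h);print(n,len(P),P.mean(0),cv2.minAreaRect((P*1000).astype(np.float32)))
    yaw=np.radians(-14.8);R=np.array([[np.cos(yaw),np.sin(yaw)],[-np.sin(yaw),np.cos(yaw)]])
    L=(W[...,:2]-[.5355,-.1525])@R.T*1000
    rim=(F>0)&((abs(L[...,0])>61)&(abs(L[...,0])<69)|(abs(L[...,1])>46)&(abs(L[...,1])<54))
    for nm,q in(('+x',L[...,0]>55),('-x',L[...,0]<-55),('+y',L[...,1]>40),('-y',L[...,1]<-40)):print(nm,np.median(W[rim&q][:,2]).round(4))
z=load('top9.npz');cv2.imwrite('pics/t9c.png',cv2.resize(z['im'][170:290,340:450,::-1],None,fx=4,fy=4))
E
```

```text
top0.npz 2431 [ 0.5329 -0.1504] ((533.8338012695312, -150.04530334472656), (110.8023910522461, 140.4317169189453), 74.53689575195312)
+x 0.063
-x 0.0628
+y 0.0627
-y 0.0631
top9.npz 2461 [ 0.5336 -0.1501] ((534.15380859375, -150.08169555664062), (112.38526916503906, 142.12477111816406), 74.45172119140625)
+x 0.0546
-x 0.0544
+y 0.0549
-y 0.0549
```

View pics/t9c.png

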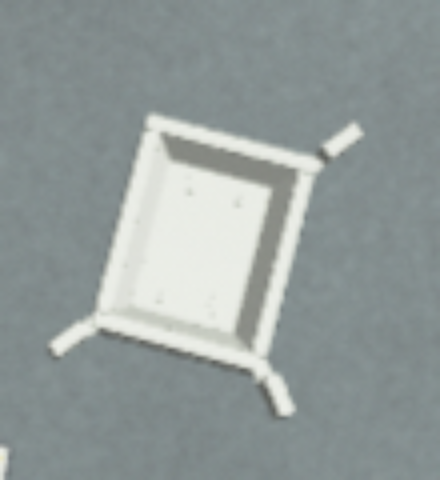

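```bash
python3 - <<'E'
from cell import arm
s=arm.observe();print(s['dq'].round(3),s['width'],s['position']);print(arm.sign_off())
E
```

```text
[-0.001  0.002 -0.001  0.001 -0.001 -0.002  0.001] 0.10117438365690977 [0.64172532 0.25983631 0.16644454]
the job is handed in; nothing more can be done
None
```

The top tray is peeled off the stack and held level over the reader's green window. I handed the job in at about 9.7 s of the 42 s allowed. The hand-in reports no verdict, so what follows rests on my own measurements.

- **Peel:** I gripped the blue tab and tilted the tray about the opposite corner by roughly 0.12 rad. That raised the tab by about 23 mm. I then tilted it to about 0.22 rad, lifted it clear and levelled it. The far corner was hidden by the arm, so I worked out that it stayed down from the slope of the visible rim.
- **Final hold:**
  - **Height:** the rim's top measured 162–163 mm on the sides I could see, so the tray is level and its underside is about 10 cm above the window.
  - **Centring:** the tray is within a few millimetres of the window centre. This comes from the grip offset and the visible rim edges, because the arm hid the rest.
  - **Steadiness:** the fingers were closed on the tab, and joint speeds were almost zero.
- **Second tray:** it measured within 1 mm of its place horizontally, with its rim level at 55 mm, about 1 mm under the nominal 56 mm.
- **Other items:** nothing in the final pictures looked moved, though I checked this by eye only.
- **Failed check:** my first script for re-measuring the second tray gave a meaningless rectangle because background got into the mask. I redid it with a cleaner mask, which gave the result above.

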